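Put the jar back in its row and pump it down

ROBOT

A 6-joint arm with a two-finger parallel gripper is mounted at the origin on the work surface. World frame = base frame: x ahead of the robot, y to its left, z up, the work surface at z = 0. Lengths are in m, angles in degrees, forces in N, time in s.
With the tool pointing down it reaches from about 0.35 to 0.725 m from the base axis. Payload 4.3 kg.
Tool frame: the origin (TCP) lies at the very end of the fingers, on their centre line; the grasp point (between the pads) lies 19 mm behind it; z points along the fingers, y is the line along which they close (so a half turn about z gives the same grasp; the last joint's range is limited). The gripper opens to 85 mm and grips with 20 to 120 N. Pads are 22 mm wide; open, the fingers measure 114 mm over their backs; the gripper's body (76 mm by 85 mm) begins 54 mm behind the grasp point. The pads swing forward as they close: fully open they stand 13 mm farther back than shut.
Start: joints at [-81.836, 21.618, 4.641, 73.018, 0, 83.68], TCP at [0.144, -0.557, 0.231] pointing down, gripper open.
Joint ranges: [-156.06, 156.06], [-48.1, 94.91], [-58.44, 69.94], [-101.28, 121.22], [-78.64, 73.56], [-180, 180]. Speed limits (degrees/s): [147.25, 147.25, 180, 180, 180, 180].

INTERFACE

Orientations are given as [roll, pitch, yaw] about the fixed x, y, z axes, in that order (R = Rz(yaw) Ry(pitch) Rx(roll)).
In Python, from station import telemetry, vision, ticket gives the robot as it stands. The module is installed in compiled form; this text tells all that it offers.
- The arm moves only by the shell command python3 -m inch 'ROWS' [FORCE]. ROWS is JSON, a list of rows, each an object with "translation": the shift along the tool's x, y, z as a fraction of full scale, a list of three; "rotation": the turn, a rotation vector about the tool's x, y, z as a fraction of full scale, a list of three; "fingers": the opening, from 0 (shut) to 1 (fully open). A call has exactly 10 rows; each row is the pose to reach, as a shift and turn from the pose commanded when the call began, along the tool's axes at that moment, turning the shorter way round; what a row does not reach only later rows make up. Full scale, the value 1, is 1 m for a shift and pi rad for a turn. A row lasts 1/8 s, in which the tool goes at most 62.5 mm and 10.7 degrees, less where a joint would pass 70% of its speed; a pose out of reach is approached as far as the arm can. A call with a number of a shift or a turn outside -1 to 1 is refused whole. A call with a gripper value outside its range is refused whole. The fingers move at their own pace and stop on an object; FORCE is the grip in N (left out, the last holds). Time passes only in rows, so rows that repeat a pose let the fingers close, or fill a call up. It gives the time, the measured TCP pose, the force, the opening and the grip force at its end, in the units of the state.
- telemetry.read_state(): the state, without advancing time (a new reading comes with each control period).
- vision.snapshot(name): name is "scene" or "top"; returns a dict with "image" (480x640x3 uint8, blue, green, red), "intrinsics" (3x3 intrinsics, pixels), "R" (3x3) and "t" (3): a world point X has camera coordinates R X + t. Camera axes: x right, y down, z forward; pixel columns grow to the right and rows downward; lengths in m; the calibration is good to about 2 mm. A picture is of the moment at which its call begins. There is no depth.
- ticket.finish_job(): hands the job in; it is judged then, once.
The state is a dict: "time_s": time; "q": joint angles; "joint_vel": joint speeds; "joint_torque": joint torques, N m; "tcp_pos": TCP position; "tool_rot": TCP orientation; "force": force on the tool from outside, world axes, zero at the start; "moment": the same for the moment, N m; "finger_gap": finger opening in m; "finger_force": force on a finger pad.
Only numpy, scipy, OpenCV 4.12 (cv2) and the standard library are available. Lean on these libraries where they do the work, as an engineer would, in place of code of your own. Each camera call takes 0.05 s, during which the arm holds its last target. There are 200 camera calls.

TASK

One storage jar has been taken out of the row on the low grey shelf and left on the bench: set it gently back, upright, in the empty place of the row, on the pale ring it left there, in line with its neighbours, and let go of it. Then take the cordless vacuum pump out of its charging dock and hold it upright on that jar, its rubber cup seated all round the valve in the middle of the lid, pressed down lightly so that the springy cup is squeezed about half way and never flattened hard. Finish while still holding the pump there; leave the other jars and things standing where they are.

Things in the scene. Friction and masses are not known exactly. Their poses are not given: they have to be found in the camera images.
- jar: the jar to put back, the only valve-lidded jar that stands on the bench and not on the shelf: a straight-sided storage jar, 60 mm in diameter and 105 mm high to the flat top of its white lid (lid as wide as the jar, 17 mm deep), with a dark rubber valve knob 12 mm in diameter standing 4 mm proud in the middle of the lid; about 0.32 kg; origin: centre of its underside, z up
- jar_valve (a point): centre of the flat lid top of that jar, 105 mm above its underside, at the foot of its valve knob: where the pump's cup goes
- shelf: low shelf, a grey steel panel 125 mm deep (x) and 380 mm long (y), fixed to the bench, top 30 mm above the bench; short corner posts reach 18 mm above the panel at its very corners. Four places for jars lie 85 mm apart on its middle line, at y = -127.5, -42.5, 42.5 and 127.5 mm in its frame; three are taken (25 mm clear between neighbours' sides). Origin: centre of its underside; x across the row, y along it
- place: the empty place of the row: a pale ring mark 58 mm across left by the jar on the shelf top, flat (it is no obstacle); origin: its centre, on the shelf top; its own yaw means nothing
- row_jar1: a jar that stands in the row and stays there: a straight-sided storage jar, 60 mm in diameter and 105 mm high to the flat top of its white lid (lid as wide as the jar, 17 mm deep), with a dark rubber valve knob 12 mm in diameter standing 4 mm proud in the middle of the lid; about 0.32 kg; origin: centre of its underside, z up
- row_jar2: another jar of the row, same make and size as row_jar1
- row_jar3: another jar of the row, same make and size as row_jar1
- pump: the cordless vacuum pump, standing upright in its dock: a smooth white round body 50 mm in diameter from 45 to 150 mm above its origin, a grey cap to 155 mm, below it a grey neck 39 mm in diameter from 20 to 45 mm and under that the dark rubber cup; about 0.28 kg. Its origin is the middle of the cup's lower rim when the cup is not squeezed; z points up along the body. A cross pinch anywhere on the white body is a good grip
- pump_grip (a point): point on the pump's axis 120 mm above its origin (30 mm below the top of the white body), a good height to grip; reported with the pump
- cup_mouth (a point): centre of the lower rim of the pump's rubber cup (moves with the cup); the cup is open below, 35 mm in outer and about 27 mm in inner diameter and 12 mm deep, so it goes over the 12 mm valve knob and rests on the lid round it
- cup (a joint): how far the cup is squeezed up into the pump, m: 0 free, 0.010 fully flattened; a spring of 600 N/m (5 mm = 3 N)
- dock: charging dock, fixed to the bench: a grey round block 55 mm high, 92 mm wide at the foot and 80 mm at the top, with an upright through hole 43 mm in diameter in which the pump's neck and cup hang while the white body's lower edge rests on the block's top; a low lug 30 mm high sticks out to 67 mm on its +x side. The pump lifts straight up out of it (45 mm). Origin: centre of its underside
- preserve_jar: bystander: amber jar 84 mm wide, 150 mm high, plain metal lid without valve
- water_bottle: bystander: green bottle 68 mm wide, 170 mm high
- tin: bystander: tin 74 mm wide, 85 mm high
- bowl: bystander: plastic bowl 130 mm wide, 55 mm high
- funnel: bystander: steel jar funnel standing mouth down, 76 mm wide, 55 mm high

How it is judged:
By the outcome, as a careful person would: the job done as asked, in the order asked, and still so for the second after the job is handed in, while the arm keeps its last pose, push and grip.
It also fails if it takes over 58 s, if anything falls off the work surface, if the arm or the gripper's body presses on something with over 40 N, if the wrist force passes 120 N, or if a joint passes its speed limit or range.

## Working session

There is one attempt and no reset: what is moved stays moved. The work goes in short steps, Python scripts to look and compute and a shell command to move; the robot and the scene stay as the last step left them, time stands still between calls to the robot, and variables do not carry over. Pictures are saved under pics/ and viewed, at most 10 in all, crops included, and the job is handed in when it is done.

```bash
mkdir -p pics
python3 - <<'E'
from station import telemetry, vision
import cv2,numpy as np
for n in("scene","top"):
    s=vision.snapshot(n); cv2.imwrite(f"pics/{n}0.png",s["image"]); np.savez(f"{n}0.npz",**s)
    print(n,s["intrinsics"].tolist(),s["R"].round(4).tolist(),s["t"].round(4).tolist(), (-s["R"].T@s["t"]).round(3))
print(telemetry.read_state())
E
```

```text
scene [[562.9509010961808, 0.0, 321.793794022141], [0.0, 562.9509010961808, 242.42942643200982], [0.0, 0.0, 1.0]] [[0.6841, 0.7292, -0.013], [0.3861, -0.3773, -0.8417], [-0.6188, 0.5708, -0.5397]] [-0.4173, -0.1459, 1.7329] [ 1.414 -0.74   0.807]
top [[539.477780435747, 0.0, 316.0246596549921], [0.0, 539.477780435747, 242.75488141731685], [0.0, 0.0, 1.0]] [[-0.0302, -0.9993, -0.0221], [-0.9849, 0.0335, -0.1699], [0.1706, 0.0167, -0.9852]] [0.0477, 0.6079, 1.1189] [0.409 0.009 1.207]
{'time_s': 0.1, 'q': array([-8.18342215e+01,  2.16559664e+01,  4.57176877e+00,  7.30180371e+01,
       -2.17740254e-04,  8.36827537e+01]), 'joint_vel': array([ 0.02101463, -0.11759708,  0.1094012 , -0.02011054, -0.00591163,
       -0.00791776]), 'joint_torque': array([ 1.61141368e-03, -4.64694786e+01,  2.70581764e+01,  1.20515458e-02,
       -1.02890992e-04,  7.23219218e-08]), 'tcp_pos': array([ 0.1437502 , -0.55614753,  0.23047967]), 'tool_rot': array([-1.79898362e+02, -1.10328216e-02,  1.44830152e+01]), 'force': array([1.51195558, 0.26325927, 0.9306962 ]), 'moment': array([-0.0284522 , -0.063636  , -0.01582087]), 'finger_force': 0.0, 'finger_gap': 0.08531358372176365}
```

View pics/scene0.png

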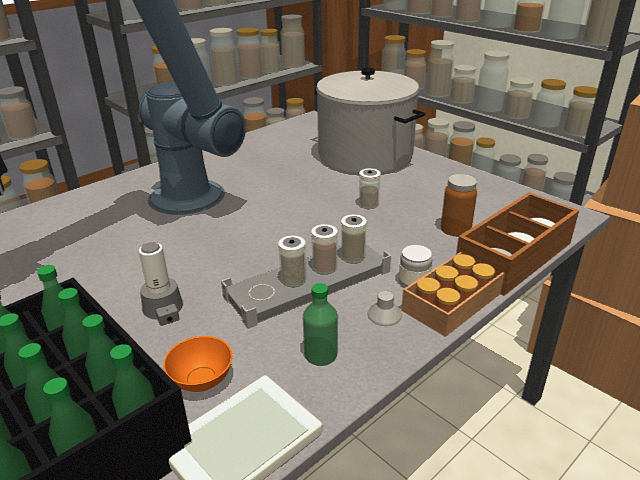

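View pics/top0.png

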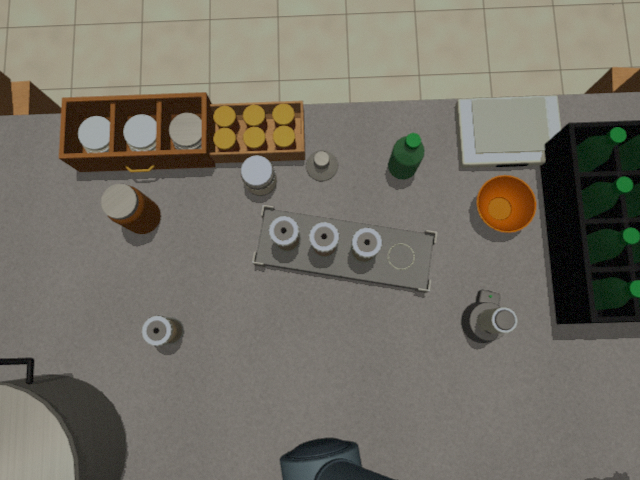

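The scene view shows the loose jar at (370,190), the row with its ring at (262,292), and the pump in its dock at (155,280). The top view shows the loose jar's valve at (157,331), the row valves at (284,231), (324,237) and (367,242), the ring at (401,256) and the pump cap at (504,320).

```bash
cat > h.py <<'E'
import numpy as np,cv2
def ray(s,p):
    d=np.linalg.inv(s["intrinsics"])@[p[0],p[1],1]; return -s["R"].T@s["t"], s["R"].T@d
def plane(s,p,z):
    c,d=ray(s,p); return (c+d*(z-c[2])/d[2])
def proj(s,X):
    q=s["intrinsics"]@(s["R"]@np.asarray(X)+s["t"]); return q[:2]/q[2]
def tri(s1,p1,s2,p2):
    (a,u),(b,v)=ray(s1,p1),ray(s2,p2); k=np.linalg.lstsq(np.c_[u,-v],b-a,rcond=None)[0]
    A,B=a+k[0]*u,b+k[1]*v; return (A+B)/2,np.linalg.norm(A-B)
def blob(s,p,r,lo,hi,inv=False):
    """centroid, area, bbox of the grey-level blob in (lo,hi) nearest p within window r"""
    g=cv2.cvtColor(s["image"],cv2.COLOR_BGR2GRAY); x,y=p
    w=g[y-r:y+r+1,x-r:x+r+1]; m=((w>=lo)&(w<=hi)).astype(np.uint8)
    n,l,st,c=cv2.connectedComponentsWithStats(m)
    k=min(range(1,n),key=lambda i:np.hypot(*(c[i]-r))-0.0*st[i,4]+(100 if st[i,4]<6 else 0))
    return c[k]+[x-r,y-r],st[k,4],st[k,:4]+[x-r,y-r,0,0]
E
python3 - <<'E'
from h import *
T=dict(np.load("top0.npz"));S=dict(np.load("scene0.npz"))
def show(s,p,r,n):
    x,y=p; return cv2.resize(s["image"][y-r:y+r,x-r:x+r],(260,260),interpolation=cv2.INTER_CUBIC)
a=np.hstack([show(T,p,25,0) for p in((157,331),(401,256),(500,322))])
b=np.hstack([show(S,p,25,0) for p in((370,180),(262,292),(151,252))])
cv2.imwrite("pics/crop.png",np.vstack([a,b]))
for p,z in(((157,331),.109),((284,231),.139),((324,237),.139),((367,242),.139)):
    c,a,bb=blob(T,p,9,0,85); print(c.round(1),a,bb,plane(T,c,z).round(4))
for p,z in(((371,173),.109),((292,241),.139),((324,229),.139),((354,218),.139)):
    c,a,bb=blob(S,p,7,0,70); print(c.round(1),a,bb,plane(S,c,z).round(4))
print("ring",plane(T,(401,256),.03),plane(S,(262,292),.03)); print("pump",plane(T,(504,320),.165))
E
```

```text
[155.7 330.2] 33 [153 327   7   7] [0.4311 0.3568 0.109 ]
[283.2 229.9] 32 [281 227   6   7] [0.6227 0.0922 0.139 ]
[323.6 235.7] 29 [321 233   6   6] [0.6081 0.0111 0.139 ]
[366.6 241.6] 30 [364 239   6   6] [ 0.593  -0.0748  0.139 ]
[369.5 171.5] 8 [368 171   4   2] [0.4356 0.3522 0.109 ]
[291.3 241.1] 13 [289 240   5   3] [ 0.5971 -0.0777  0.139 ]
[324.  229.5] 16 [322 228   5   4] [0.6119 0.0076 0.139 ]
[353.6 219.4] 15 [352 218   4   4] [0.6274 0.0885 0.139 ]
ring [ 0.57717224 -0.15717381  0.03      ] [ 0.57998884 -0.15608156  0.03      ]
pump [ 0.42880225 -0.32594211  0.165     ]
```

View pics/crop.png

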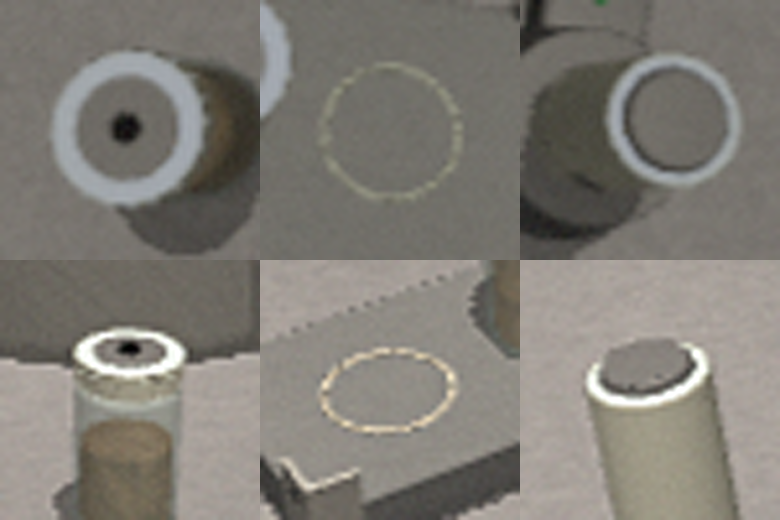

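The crops show the jar's valve centred in its lid, the ring fully visible from both cameras, and the pump cap upright with a white rim. Next I fit ellipses to refine these centres and write the move calculator.

```bash
cat >> h.py <<'E'
def ell(s,p,r,mask):
    x,y=p; w=s["image"][y-r:y+r+1,x-r:x+r+1]
    m=mask(w).astype(np.uint8)
    cs,_=cv2.findContours(m,cv2.RETR_EXTERNAL,cv2.CHAIN_APPROX_NONE)
    c=max(cs,key=len); e=cv2.fitEllipse(cv2.convexHull(c)); return np.array(e[0])+[x-r,y-r],e[1]
def go(x,y,z,yaw,pos=None,rot=None):
    """shift and turn (fractions) in the present tool axes to a tool-down pose"""
    from station import telemetry
    from scipy.spatial.transform import Rotation as R
    st=telemetry.read_state(); p=st["tcp_pos"] if pos is None else pos
    A=R.from_euler("xyz",st["tool_rot"] if rot is None else rot,degrees=True); B=R.from_euler("xyz",[180,0,yaw],degrees=True)
    print("T",(A.inv().apply(np.array([x,y,z])-p)).round(4),"R",((A.inv()*B).as_rotvec()/np.pi).round(4))
E
python3 - <<'E'
from h import *
T=dict(np.load("top0.npz"));S=dict(np.load("scene0.npz"))
g=lambda w:cv2.cvtColor(w,cv2.COLOR_BGR2GRAY)
for n,p,z,th in(("jar",(156,331),.105,135),("r1",(284,231),.135,135),("r2",(324,237),.135,135),("r3",(367,242),.135,135),("pump",(504,320),.16,135)):
    c,a=ell(T,p,17,lambda w:g(w)>th); print(n,c.round(1),np.round(a,1),plane(T,c,z).round(4))
yel=lambda w:(w[...,2].astype(int)-w[...,0]>14)
for n,s,p,r in(("T",T,(401,256),15),("S",S,(262,292),15)):
    x,y=p; w=s["image"][y-r:y+r+1,x-r:x+r+1].astype(int); m=(w[...,2]-w[...,0])>(14 if n=="T" else 25)
    yy,xx=np.nonzero(m); e=cv2.fitEllipse(np.c_[xx,yy].astype(np.float32)); c=np.array(e[0])+[x-r,y-r]
    print("ring",n,len(xx),c.round(1),np.round(e[1],1),plane(s,c,.03).round(4))
for n,p,z in(("jar",(370,172),.105),("pump",(151,249),.16)):
    print(n,p,plane(S,p,z).round(4))
go(.433,-.30,.27,47)
E
```

```text
jar [156.  330.2] [28.2 29.9] [0.431  0.3574 0.105 ]
r1 [283.4 229.9] [28.2 29.3] [0.6235 0.0922 0.135 ]
r2 [323.6 236. ] [28.4 29.7] [0.6083 0.011  0.135 ]
r3 [366.5 241.7] [28.5 29.7] [ 0.5935 -0.0748  0.135 ]
pump [504.4 319.6] [24.3 26. ] [ 0.4296 -0.3283  0.16  ]
ring T 55 [400.7 256. ] [25.  26.1] [ 0.5773 -0.1566  0.03  ]
ring S 74 [261.1 291.7] [15.1 25.1] [ 0.5777 -0.1568  0.03  ]
jar (370, 172) [0.4332 0.357  0.105 ]
pump (151, 249) [ 0.4394 -0.3305  0.16  ]
T [ 0.3441 -0.1757 -0.0391] R [-0.0005 -0.0002 -0.1806]
```

```bash
python3 -c "
from h import *
go(.48,-.2,.25,79.9)
go(.432,.357,.25,79.9,pos=[.48,-.2,.25],rot=[180,0,79.9])"
```

```text
T [ 0.4146 -0.2608 -0.019 ] R [-0.0005 -0.0004 -0.3634]
T [ 0.54   -0.1449 -0.    ] R [0. 0. 0.]
```

```bash
python3 -m inch '[{"translation":[0.02,-0.013,-0.001],"rotation":[0,0,-0.02],"fingers":1},{"translation":[0.07,-0.044,-0.004],"rotation":[0,0,-0.06],"fingers":1},{"translation":[0.12,-0.075,-0.006],"rotation":[0,0,-0.11],"fingers":1},{"translation":[0.17,-0.107,-0.008],"rotation":[0,0,-0.16],"fingers":1},{"translation":[0.22,-0.138,-0.01],"rotation":[0,0,-0.21],"fingers":1},{"translation":[0.27,-0.17,-0.013],"rotation":[0,0,-0.26],"fingers":1},{"translation":[0.32,-0.2,-0.015],"rotation":[0,0,-0.31],"fingers":1},{"translation":[0.365,-0.23,-0.017],"rotation":[0,0,-0.345],"fingers":1},{"translation":[0.4,-0.252,-0.019],"rotation":[0,0,-0.36],"fingers":1},{"translation":[0.4146,-0.2608,-0.019],"rotation":[-0.0005,-0.0004,-0.3634],"fingers":1}]' 40
python3 -m inch '[{"translation":[0.03,-0.008,0],"rotation":[0,0,0],"fingers":1},{"translation":[0.085,-0.023,0],"rotation":[0,0,0],"fingers":1},{"translation":[0.145,-0.039,0],"rotation":[0,0,0],"fingers":1},{"translation":[0.205,-0.055,0],"rotation":[0,0,0],"fingers":1},{"translation":[0.265,-0.071,0],"rotation":[0,0,0],"fingers":1},{"translation":[0.325,-0.087,0],"rotation":[0,0,0],"fingers":1},{"translation":[0.385,-0.103,0],"rotation":[0,0,0],"fingers":1},{"translation":[0.445,-0.119,0],"rotation":[0,0,0],"fingers":1},{"translation":[0.5,-0.134,0],"rotation":[0,0,0],"fingers":1},{"translation":[0.54,-0.145,0],"rotation":[0,0,0],"fingers":1}]'
python3 -c "
from h import *
go(.432,.357,.056,79.9)"
```

```text
time_s: 1.35
tcp_pos: [0.4808, -0.1978, 0.2503]
tool_rot: [180.0, 0.1, 80.2]
force: [1.2, -0.5, -0.7]
finger_gap: 0.0856
finger_force: 0.0
time_s: 2.6
tcp_pos: [0.431, 0.3582, 0.2489]
tool_rot: [180.0, 0.1, 80.0]
force: [0.5, -0.5, 0.4]
finger_gap: 0.0852
finger_force: 0.0
T [-0.0006  0.0011  0.193 ] R [0.0002 0.0008 0.0005]
```

```bash
python3 -m inch '[{"translation":[0,0.001,0.015],"rotation":[0,0,0],"fingers":1},{"translation":[0,0.001,0.04],"rotation":[0,0,0],"fingers":1},{"translation":[0,0.001,0.065],"rotation":[0,0,0],"fingers":1},{"translation":[0,0.001,0.09],"rotation":[0,0,0],"fingers":1},{"translation":[0,0.001,0.115],"rotation":[0,0,0],"fingers":1},{"translation":[0,0.001,0.14],"rotation":[0,0,0],"fingers":1},{"translation":[0,0.001,0.163],"rotation":[0,0,0],"fingers":1},{"translation":[0,0.001,0.18],"rotation":[0,0,0],"fingers":1},{"translation":[0,0.001,0.19],"rotation":[0,0,0],"fingers":1},{"translation":[0,0.001,0.193],"rotation":[0,0,0],"fingers":1}]'
python3 - <<'E'
from h import *
from station import vision
S=vision.snapshot("scene");T=vision.snapshot("top")
cv2.imwrite("pics/grasp.png",np.hstack([cv2.resize(S["image"][70:270,270:470],(400,400)),cv2.resize(T["image"][230:430,60:260],(400,400))]))
E
```

```text
time_s: 3.85
tcp_pos: [0.4326, 0.3548, 0.0556]
tool_rot: [-180.0, 0.2, 79.8]
force: [-0.0, -0.3, 0.5]
finger_gap: 0.0855
finger_force: 0.0
```

View pics/grasp.png

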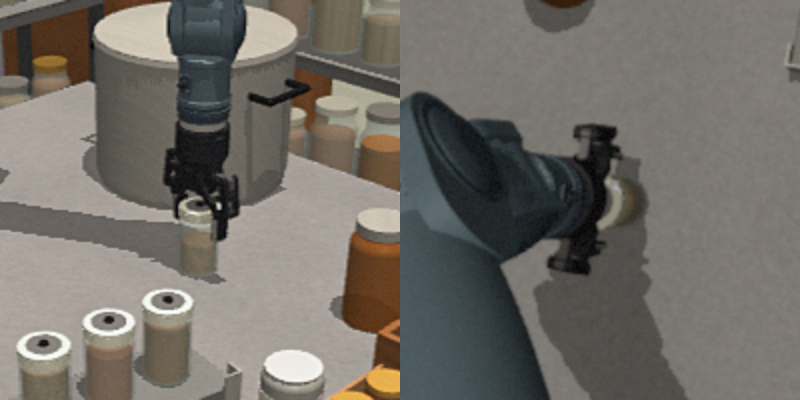

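The jar stands between the open fingers in both views: the scene view shows one finger on each side, and the top view shows the gripper straddling it. Closing now.

```bash
python3 -m inch '[{"translation":[0.002,0,0],"rotation":[0,0,0],"fingers":1},{"translation":[0.002,0,0],"rotation":[0,0,0],"fingers":0.85},{"translation":[0.002,0,0],"rotation":[0,0,0],"fingers":0.78},{"translation":[0.002,0,0],"rotation":[0,0,0],"fingers":0.72},{"translation":[0.002,0,0],"rotation":[0,0,0],"fingers":0.68},{"translation":[0.002,0,0],"rotation":[0,0,0],"fingers":0.6},{"translation":[0.002,0,0],"rotation":[0,0,0],"fingers":0.5},{"translation":[0.002,0,0],"rotation":[0,0,0],"fingers":0.5},{"translation":[0.002,0,0],"rotation":[0,0,0],"fingers":0.5},{"translation":[0.002,0,0],"rotation":[0,0,0],"fingers":0.5}]' 35
python3 -c "
from h import *
go(.432,.357,.2,79.9)"
```

```text
time_s: 5.2
tcp_pos: [0.4322, 0.3583, 0.0564]
tool_rot: [-179.9, 0.1, 79.9]
force: [-5.3, 1.2, 5.7]
finger_gap: 0.0593
finger_force: 37.1
T [-0.0015 -0.0002 -0.1436] R [-0.0005  0.0004  0.0002]
```

```bash
python3 -m inch '[{"translation":[0,0,-0.005],"rotation":[0,0,0],"fingers":0.5},{"translation":[0,0,-0.02],"rotation":[0,0,0],"fingers":0.5},{"translation":[0,0,-0.045],"rotation":[0,0,0],"fingers":0.5},{"translation":[0,0,-0.07],"rotation":[0,0,0],"fingers":0.5},{"translation":[0,0,-0.1],"rotation":[0,0,0],"fingers":0.5},{"translation":[0,0,-0.13],"rotation":[0,0,0],"fingers":0.5},{"translation":[0,0,-0.16],"rotation":[0,0,0],"fingers":0.5},{"translation":[0,0,-0.18],"rotation":[0,0,0],"fingers":0.5},{"translation":[0,0,-0.195],"rotation":[0,0,0],"fingers":0.5},{"translation":[0,0,-0.2],"rotation":[0,0,0],"fingers":0.5}]'
python3 -c "
from h import *
go(.5775,-.1567,.256,79.9)"
```

```text
time_s: 6.45
tcp_pos: [0.4339, 0.3585, 0.2573]
tool_rot: [179.9, 0.1, 79.9]
force: [-0.1, 0.1, -4.0]
finger_gap: 0.0593
finger_force: 38.7
T [-0.4819  0.2318  0.0022] R [ 0.0007  0.0003 -0.0001]
```

```bash
python3 -m inch '[{"translation":[-0.01,0.005,0],"rotation":[0,0,0],"fingers":0.5},{"translation":[-0.03,0.0145,0],"rotation":[0,0,0],"fingers":0.5},{"translation":[-0.06,0.029,0],"rotation":[0,0,0],"fingers":0.5},{"translation":[-0.095,0.0457,0],"rotation":[0,0,0],"fingers":0.5},{"translation":[-0.13,0.0625,0],"rotation":[0,0,0],"fingers":0.5},{"translation":[-0.165,0.0794,0],"rotation":[0,0,0],"fingers":0.5},{"translation":[-0.2,0.096,0],"rotation":[0,0,0],"fingers":0.5},{"translation":[-0.235,0.113,0],"rotation":[0,0,0],"fingers":0.5},{"translation":[-0.27,0.13,0],"rotation":[0,0,0],"fingers":0.5},{"translation":[-0.3,0.144,0],"rotation":[0,0,0],"fingers":0.5}]'
python3 -m inch '[{"translation":[-0.03,0.0145,0],"rotation":[0,0,0],"fingers":0.5},{"translation":[-0.06,0.029,0],"rotation":[0,0,0],"fingers":0.5},{"translation":[-0.09,0.0435,0],"rotation":[0,0,0],"fingers":0.5},{"translation":[-0.12,0.058,0],"rotation":[0,0,0],"fingers":0.5},{"translation":[-0.145,0.07,0],"rotation":[0,0,0],"fingers":0.5},{"translation":[-0.163,0.0787,0],"rotation":[0,0,0],"fingers":0.5},{"translation":[-0.175,0.0843,0],"rotation":[0,0,0],"fingers":0.5},{"translation":[-0.182,0.0878,0],"rotation":[0,0,0],"fingers":0.5},{"translation":[-0.182,0.0878,0],"rotation":[0,0,0],"fingers":0.5},{"translation":[-0.182,0.0878,0],"rotation":[0,0,0],"fingers":0.5}]'
python3 - <<'E'
from h import *
from station import vision
S=vision.snapshot("scene");T=vision.snapshot("top");np.savez("s1.npz",**S);np.savez("t1.npz",**T)
cv2.imwrite("pics/over.png",np.hstack([cv2.resize(S["image"][140:340,180:380],(400,400)),cv2.resize(T["image"][150:350,300:500],(400,400))]))
go(.5775,-.1567,.1,79.9)
E
```

```text
time_s: 7.7
tcp_pos: [0.5218, 0.0355, 0.2557]
tool_rot: [-179.9, 0.2, 79.8]
force: [0.2, 0.2, -3.9]
finger_gap: 0.0589
finger_force: 38.6
time_s: 8.95
tcp_pos: [0.5769, -0.1561, 0.2573]
tool_rot: [180.0, 0.1, 79.9]
force: [-0.9, 0.5, -4.0]
finger_gap: 0.0592
finger_force: 38.7
T [-0.0002  0.0006  0.1574] R [0.0002 0.0005 0.0003]
```

View pics/over.png

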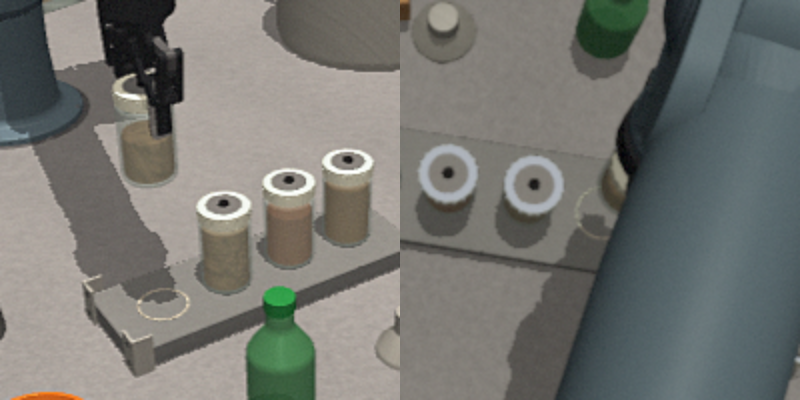

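The held jar hangs upright above the shelf (scene crop: base around (148,172), i.e. scene (254,226)) and the ring is clear. I'll compare this with the projection.

Run:
```python
from h import *
S=dict(np.load("s1.npz"))
for z in(.201,.22,.23): print(z,proj(S,[.5769,-.1561,z]).round(1), proj(S,[.5769+.0055,-.1561-.0+.0295*0,z]).round(1))
g=cv2.cvtColor(S["image"],cv2.COLOR_BGR2GRAY).astype(int)
for y in(207,211,215,219): print(y,g[y,234:276])
# neighbour r3 for reference: known centre vs edges
for y in(270,276): print(y,g[y,274:312]); 
for z in (.05,.06): print(proj(S,[.5935,-.0748,z]).round(1))
```

```text
0.201 [255.3 226.5] [256.9 227.4]
0.22 [254.6 218.6] [256.3 219.6]
0.23 [254.3 214.4] [255.9 215.4]
207 [165 162 163 167 145 139 113  98 107 112 114 117 115 118 116 119 119 121
 118 119 124  73  85  96  70  32  37  52  76  93  98  90 119 126 159 167
 165 166 169 165 168 167]
211 [167 167 172 172 159 141 117  95  92  99 108 111 108 108 114 114 107 114
 115 119 126 126 132 129 125 121 104  97 104  96  91  89 102 124 153 166
 172 173 168 164 162 170]
215 [174 168 170 171 174 144 125  97  88  98 101 100 107 107 100 102 101  99
 100  96 102 108 109 107 103 104 101 101  97 101  95  84  95 126 144 162
 166 165 171 170 169 167]
219 [ 95 157 173 168 175 160 138 110  93  93  94  99 102 108 107 114 114 108
 106 105 106 111 110 112 113 110 107 102 100 104  96  94  85 129 135 166
 169 169 170 170 166 166]
270 [146 144 143 147 150 154 113  87  90  97 103 105 104 101 100  97 102 104
 104 116 114 109 104 112 104 103 112 104 109  97 101 120 138 147 148 143
 145 152]
276 [142 144 151 107  83  90  92 102  94  94  89  96  96  94 100 104 102 101
 100  98 106 102 103 107 107 104 108 100 102  97  90 116 135 141 145 148
 146 149]
[292.9 272.6]
[292.7 269. ]
```

```bash
python3 -m inch '[{"translation":[0.0005,0.001,0.008],"rotation":[0,0,0],"fingers":0.5},{"translation":[0.0005,0.001,0.025],"rotation":[0,0,0],"fingers":0.5},{"translation":[0.0005,0.001,0.045],"rotation":[0,0,0],"fingers":0.5},{"translation":[0.0005,0.001,0.068],"rotation":[0,0,0],"fingers":0.5},{"translation":[0.0005,0.001,0.09],"rotation":[0,0,0],"fingers":0.5},{"translation":[0.0005,0.001,0.112],"rotation":[0,0,0],"fingers":0.5},{"translation":[0.0005,0.001,0.132],"rotation":[0,0,0],"fingers":0.5},{"translation":[0.0005,0.001,0.148],"rotation":[0,0,0],"fingers":0.5},{"translation":[0.0005,0.001,0.158],"rotation":[0,0,0],"fingers":0.5},{"translation":[0.0005,0.001,0.161],"rotation":[0,0,0],"fingers":0.5}]'
python3 -m inch '[{"translation":[0,0,0.001],"rotation":[0,0,0],"fingers":0.5},{"translation":[0,0,0.002],"rotation":[0,0,0],"fingers":0.5},{"translation":[0,0,0.003],"rotation":[0,0,0],"fingers":0.5},{"translation":[0,0,0.004],"rotation":[0,0,0],"fingers":0.5},{"translation":[0,0,0.005],"rotation":[0,0,0],"fingers":0.5},{"translation":[0,0,0.006],"rotation":[0,0,0],"fingers":0.5},{"translation":[0,0,0.0065],"rotation":[0,0,0],"fingers":0.5},{"translation":[0,0,0.007],"rotation":[0,0,0],"fingers":0.5},{"translation":[0,0,0.007],"rotation":[0,0,0],"fingers":0.5},{"translation":[0,0,0.007],"rotation":[0,0,0],"fingers":0.5}]'
python3 - <<'E'
from h import *
from station import vision
S=vision.snapshot("scene");np.savez("s2.npz",**S)
cv2.imwrite("pics/near.png",cv2.resize(S["image"][190:340,200:350],(600,600),interpolation=cv2.INTER_CUBIC))
E
```

```text
time_s: 10.3
tcp_pos: [0.5778, -0.1567, 0.0956]
tool_rot: [-180.0, 0.1, 79.9]
force: [-0.5, -0.7, -4.2]
finger_gap: 0.0596
finger_force: 38.7
time_s: 11.55
tcp_pos: [0.5781, -0.1569, 0.0893]
tool_rot: [180.0, 0.1, 79.9]
force: [-0.2, 0.4, -3.8]
finger_gap: 0.0594
finger_force: 38.7
```

View pics/near.png

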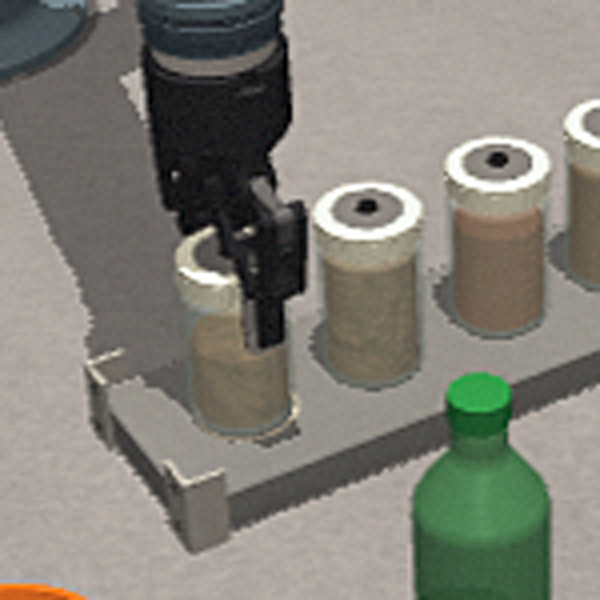

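The jar hangs about 3 mm above the ring (jar base centred at crop (241,412)). The ring's pale edge shows on the right at (295,405), so I shift about 1.5 mm along the row and lower.

```bash
python3 -m inch '[{"translation":[0.0008,0,0],"rotation":[0,0,0],"fingers":0.5},{"translation":[0.0015,0,0],"rotation":[0,0,0],"fingers":0.5},{"translation":[0.0015,0,0.0005],"rotation":[0,0,0],"fingers":0.5},{"translation":[0.0015,0,0.001],"rotation":[0,0,0],"fingers":0.5},{"translation":[0.0015,0,0.0015],"rotation":[0,0,0],"fingers":0.5},{"translation":[0.0015,0,0.002],"rotation":[0,0,0],"fingers":0.5},{"translation":[0.0015,0,0.0024],"rotation":[0,0,0],"fingers":0.5},{"translation":[0.0015,0,0.0024],"rotation":[0,0,0],"fingers":0.5},{"translation":[0.0015,0,0.0024],"rotation":[0,0,0],"fingers":0.5},{"translation":[0.0015,0,0.0024],"rotation":[0,0,0],"fingers":0.5}]'
```

```text
time_s: 12.85
tcp_pos: [0.5784, -0.1554, 0.0869]
tool_rot: [180.0, 0.1, 79.9]
force: [-0.2, 0.8, -4.4]
finger_gap: 0.0593
finger_force: 38.7
```

```bash
python3 -m inch '[{"translation":[0,0,0.0002],"rotation":[0,0,0],"fingers":0.5},{"translation":[0,0,0.0004],"rotation":[0,0,0],"fingers":0.5},{"translation":[0,0,0.0006],"rotation":[0,0,0],"fingers":0.5},{"translation":[0,0,0.0008],"rotation":[0,0,0],"fingers":0.5},{"translation":[0,0,0.001],"rotation":[0,0,0],"fingers":0.5},{"translation":[0,0,0.001],"rotation":[0,0,0],"fingers":0.5},{"translation":[0,0,0.001],"rotation":[0,0,0],"fingers":0.5},{"translation":[0,0,0.001],"rotation":[0,0,0],"fingers":0.5},{"translation":[0,0,0.001],"rotation":[0,0,0],"fingers":0.5},{"translation":[0,0,0.001],"rotation":[0,0,0],"fingers":0.5}]'
```

```text
time_s: 14.1
tcp_pos: [0.5784, -0.1554, 0.0863]
tool_rot: [179.9, 0.1, 79.9]
force: [-3.2, 1.1, 4.9]
finger_gap: 0.059
finger_force: 39.0
```

```bash
python3 -m inch '[{"translation":[0,0,-0.0003],"rotation":[0,0,0],"fingers":0.5},{"translation":[0,0,-0.0004],"rotation":[0,0,0],"fingers":0.7},{"translation":[0,0,-0.0004],"rotation":[0,0,0],"fingers":0.72},{"translation":[0,0,-0.0004],"rotation":[0,0,0],"fingers":0.76},{"translation":[0,0,-0.0004],"rotation":[0,0,0],"fingers":0.82},{"translation":[0,0,-0.0004],"rotation":[0,0,0],"fingers":0.9},{"translation":[0,0,-0.0004],"rotation":[0,0,0],"fingers":1},{"translation":[0,0,-0.0004],"rotation":[0,0,0],"fingers":1},{"translation":[0,0,-0.0004],"rotation":[0,0,0],"fingers":1},{"translation":[0,0,-0.0004],"rotation":[0,0,0],"fingers":1}]'
python3 -m inch '[{"translation":[0,0,-0.005],"rotation":[0,0,0],"fingers":1},{"translation":[0,0,-0.02],"rotation":[0,0,0],"fingers":1},{"translation":[0,0,-0.04],"rotation":[0,0,0],"fingers":1},{"translation":[0,0,-0.065],"rotation":[0,0,0],"fingers":1},{"translation":[0,0,-0.09],"rotation":[0,0,0],"fingers":1},{"translation":[0,0,-0.115],"rotation":[0,0,0],"fingers":1},{"translation":[0,0,-0.14],"rotation":[0,0,0],"fingers":1},{"translation":[0,0,-0.16],"rotation":[0,0,0],"fingers":1},{"translation":[0,0,-0.17],"rotation":[0,0,0],"fingers":1},{"translation":[0,0,-0.174],"rotation":[0,0,0],"fingers":1}]'
python3 - <<'E'
from h import *
from station import vision
S=vision.snapshot("scene");np.savez("s3.npz",**S)
T=dict(np.load("top0.npz"))
for p in((261,269),(292,241),(324,229),(354,218)):
    try:
        c,a,bb=blob(S,p,7,0,70); print(c.round(1),a,plane(S,c,.139).round(4))
    except Exception as e: print(e)
print(proj(S,[.5775,-.1567,.139]))
go(.434,-.329,.26,47)
E
```

```text
time_s: 15.35
tcp_pos: [0.5784, -0.1554, 0.0863]
tool_rot: [180.0, 0.1, 79.9]
force: [0.5, 0.2, -1.4]
finger_gap: 0.086
finger_force: 0.0
time_s: 16.6
tcp_pos: [0.5786, -0.1552, 0.2612]
tool_rot: [179.9, 0.1, 79.9]
force: [-0.3, -0.2, -0.2]
finger_gap: 0.0851
finger_force: 0.0
min() iterable argument is empty
[291.3 241.1] 13 [ 0.5971 -0.0777  0.139 ]
[324.  229.5] 16 [0.6119 0.0076 0.139 ]
[353.6 219.3] 14 [0.6271 0.0889 0.139 ]
[257.49228418 251.37467386]
T [-0.1965 -0.1117  0.0013] R [0.0007 0.0005 0.1827]
```

Run:
```python
from h import *
T=dict(np.load("top0.npz"));S=dict(np.load("scene0.npz"));S3=dict(np.load("s3.npz"))
g=lambda w:cv2.cvtColor(w,cv2.COLOR_BGR2GRAY)
# body edges in scene rows, axis
gs=g(S["image"]).astype(int)
for y in(255,262,270,278): print(y,gs[y,132:178])
for X in([.4296,-.3283],[.434,-.329],[.4394,-.3305]):
  print(X,[proj(S,X+[z]).round(1).tolist() for z in(.16,.12,.07,.055)],[proj(T,X+[z]).round(1).tolist() for z in(.16,.055)])
t=cv2.resize(T["image"][280:360,450:540],(360,320),interpolation=cv2.INTER_CUBIC)
s=cv2.resize(S["image"][230:330,120:210],(360,400),interpolation=cv2.INTER_CUBIC)
j=cv2.resize(S3["image"][225:325,225:315],(360,400),interpolation=cv2.INTER_CUBIC)
im=np.zeros((400,800,3),np.uint8); im[:320,:360]=0; im=np.hstack([cv2.resize(s,(266,400)),cv2.resize(t,(266,400)),cv2.resize(j,(266,400))])
im=np.hstack([cv2.resize(s,(260,289)),cv2.resize(t,(260,231))[:231].repeat(1,0) if 0 else cv2.copyMakeBorder(cv2.resize(t,(260,231)),0,58,0,0,cv2.BORDER_CONSTANT),cv2.resize(j,(260,289))])
cv2.imwrite("pics/pump.png",im)
```

```text
255 [161 161 162 165 169 166 164 135 121 127 139 150 162 175 177 178 179 180
 173 164 154 143 144 146 146 145 143 139 134 132 123 109 154 164 166 162
 162 164 162 162 161 165 166 166 166 163]
262 [164 167 164 162 162 161 162 167 160 130 128 144 144 144 148 151 153 154
 152 152 151 152 151 152 150 148 142 145 140 138 130 121 112 122 156 161
 159 160 162 162 166 168 163 160 161 163]
270 [157 160 159 164 165 166 163 167 164 162 141 129 132 142 147 146 147 150
 152 151 153 150 147 157 149 151 148 143 142 137 142 130 127 121 103 150
 166 164 157 161 160 160 162 163 162 168]
278 [166 167 170 169 169 166 165 166 166 167 163 168 146 129 133 144 149 147
 153 152 151 157 153 158 155 153 153 151 146 145 141 138 134 127 121 112
 110 126 137 146 158 165 167 164 165 161]
[0.4296, -0.3283] [[149.6, 246.8], [152.9, 262.3], [156.9, 280.9], [158.1, 286.4]] [[504.4, 319.6], [488.3, 321.1]]
[0.434, -0.329] [[150.4, 247.7], [153.7, 263.3], [157.6, 281.9], [158.8, 287.4]] [[504.5, 317.3], [488.4, 319.0]]
[0.4394, -0.3305] [[151.0, 249.0], [154.3, 264.6], [158.3, 283.3], [159.4, 288.7]] [[505.1, 314.4], [488.9, 316.4]]
```

View pics/pump.png

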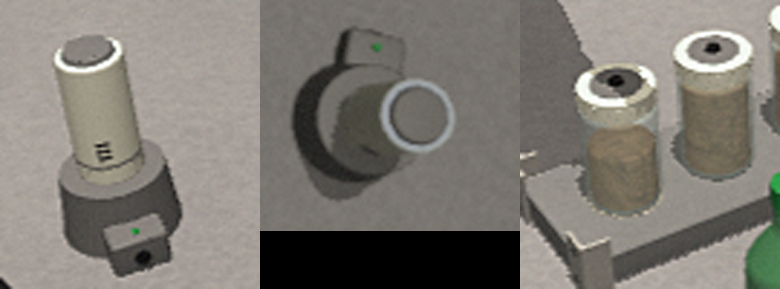

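The pump stands upright in its dock: its scene-view body axis at (152.8,262) matches the projected top-view estimate. The placed jar stands upright on the ring, with its valve at about scene (258,253). Going over the pump.

```bash
python3 -m inch '[{"translation":[-0.01,-0.006,0],"rotation":[0,0,0],"fingers":1},{"translation":[-0.033,-0.019,0],"rotation":[0,0,0],"fingers":1},{"translation":[-0.06,-0.035,0],"rotation":[0,0,0],"fingers":1},{"translation":[-0.09,-0.0525,0],"rotation":[0,0,0],"fingers":1},{"translation":[-0.12,-0.07,0],"rotation":[0,0,0],"fingers":1},{"translation":[-0.15,-0.0875,0],"rotation":[0,0,0],"fingers":1},{"translation":[-0.174,-0.1015,0],"rotation":[0,0,0],"fingers":1},{"translation":[-0.19,-0.111,0],"rotation":[0,0,0],"fingers":1},{"translation":[-0.1966,-0.1147,0],"rotation":[0,0,0],"fingers":1},{"translation":[-0.1966,-0.1147,0],"rotation":[0,0,0],"fingers":1}]'
python3 - <<'E'
from h import *
from station import vision
S=vision.snapshot("scene");T=vision.snapshot("top");np.savez("t4.npz",**T)
g=lambda w:cv2.cvtColor(w,cv2.COLOR_BGR2GRAY)
for n,p in(("jar",(407,248)),("r1",(284,231)),("r2",(324,237)),("r3",(367,242))):
    try:
        c,a,bb=blob(T,p,9,0,85); e,ax=ell(T,p,17,lambda w:g(w)>135); print(n,c.round(1),a,plane(T,c,.139).round(4),e.round(1),np.round(ax,1),plane(T,e,.135).round(4))
    except Exception as x: print(n,x)
for p in((258,253),(292,241),(324,229),(354,218)):
    c,a,bb=blob(S,p,6,0,70); print(c.round(1),a,plane(S,c,.139).round(4))
go(.431,-.3285,.111,79.9)
E
```

```text
time_s: 17.9
tcp_pos: [0.4308, -0.3285, 0.2604]
tool_rot: [180.0, 0.1, 79.9]
force: [0.0, 0.6, 0.1]
finger_gap: 0.0853
finger_force: 0.0
jar [408.1 248. ] 28 [ 0.5773 -0.1569  0.139 ] [408.  248.1] [28.6 29.6] [ 0.5777 -0.1574  0.135 ]
r1 [283.2 229.9] 32 [0.6227 0.0922 0.139 ] [283.4 230. ] [28.2 29.4] [0.6234 0.0921 0.135 ]
r2 [323.5 235.8] 28 [0.6079 0.0112 0.139 ] [323.6 236. ] [28.4 29.7] [0.6083 0.011  0.135 ]
r3 [366.6 241.6] 30 [ 0.593  -0.0748  0.139 ] [366.5 241.8] [28.5 29.6] [ 0.5934 -0.0749  0.135 ]
[257.7 252.6] 18 [ 0.5817 -0.1593  0.139 ]
[291.3 241.1] 13 [ 0.5971 -0.0777  0.139 ]
[324.  229.5] 16 [0.6119 0.0076 0.139 ]
[353.6 219.4] 15 [0.6274 0.0885 0.139 ]
T [-0.0004 -0.0003  0.1495] R [0.0002 0.0005 0.0003]
```

The jar is on the ring: its valve is at (0.577,-0.157), in line with its neighbours, which have not moved. Next I descend on the pump and grip it.

```bash
python3 -m inch '[{"translation":[0,0,0.006],"rotation":[0,0,0],"fingers":1},{"translation":[0,0,0.02],"rotation":[0,0,0],"fingers":1},{"translation":[0,0,0.04],"rotation":[0,0,0],"fingers":1},{"translation":[0,0,0.062],"rotation":[0,0,0],"fingers":1},{"translation":[0,0,0.084],"rotation":[0,0,0],"fingers":1},{"translation":[0,0,0.106],"rotation":[0,0,0],"fingers":1},{"translation":[0,0,0.126],"rotation":[0,0,0],"fingers":1},{"translation":[0,0,0.14],"rotation":[0,0,0],"fingers":1},{"translation":[0,0,0.148],"rotation":[0,0,0],"fingers":1},{"translation":[0,0,0.1495],"rotation":[0,0,0],"fingers":1}]'
python3 -m inch '[{"translation":[0,0,0],"rotation":[0,0,0],"fingers":0.85},{"translation":[0,0,0],"rotation":[0,0,0],"fingers":0.75},{"translation":[0,0,0],"rotation":[0,0,0],"fingers":0.68},{"translation":[0,0,0],"rotation":[0,0,0],"fingers":0.62},{"translation":[0,0,0],"rotation":[0,0,0],"fingers":0.58},{"translation":[0,0,0],"rotation":[0,0,0],"fingers":0.5},{"translation":[0,0,0],"rotation":[0,0,0],"fingers":0.4},{"translation":[0,0,0],"rotation":[0,0,0],"fingers":0.4},{"translation":[0,0,0],"rotation":[0,0,0],"fingers":0.4},{"translation":[0,0,0],"rotation":[0,0,0],"fingers":0.4}]' 45
```

```text
time_s: 19.25
tcp_pos: [0.4308, -0.3286, 0.1106]
tool_rot: [180.0, 0.1, 79.9]
force: [-0.1, 0.7, 0.3]
finger_gap: 0.0855
finger_force: 0.0
time_s: 20.5
tcp_pos: [0.4305, -0.3288, 0.1114]
tool_rot: [-180.0, 0.1, 79.9]
force: [-3.7, 0.2, 4.7]
finger_gap: 0.0489
finger_force: 45.8
```

```bash
python3 -m inch '[{"translation":[0,0,-0.004],"rotation":[0,0,0],"fingers":0.4},{"translation":[0,0,-0.014],"rotation":[0,0,0],"fingers":0.4},{"translation":[0,0,-0.03],"rotation":[0,0,0],"fingers":0.4},{"translation":[0,0,-0.05],"rotation":[0,0,0],"fingers":0.4},{"translation":[0,0,-0.075],"rotation":[0,0,0],"fingers":0.4},{"translation":[0,0,-0.1],"rotation":[0,0,0],"fingers":0.4},{"translation":[0,0,-0.125],"rotation":[0,0,0],"fingers":0.4},{"translation":[0,0,-0.148],"rotation":[0,0,0],"fingers":0.4},{"translation":[0,0,-0.165],"rotation":[0,0,0],"fingers":0.4},{"translation":[0,0,-0.17],"rotation":[0,0,0],"fingers":0.4}]'
python3 - <<'E'
from h import *
from station import vision
S=vision.snapshot("scene");np.savez("s5.npz",**S)
cv2.imwrite("pics/lift.png",cv2.resize(S["image"][130:330,70:270],(600,600),interpolation=cv2.INTER_CUBIC))
go(.5775,-.157,.281,79.9)
E
```

```text
time_s: 21.75
tcp_pos: [0.4316, -0.3289, 0.2825]
tool_rot: [179.8, 0.2, 79.9]
force: [0.8, -0.2, -2.8]
finger_gap: 0.0494
finger_force: 46.9
T [0.1947 0.1137 0.001 ] R [0.0008 0.0009 0.    ]
```

View pics/lift.png

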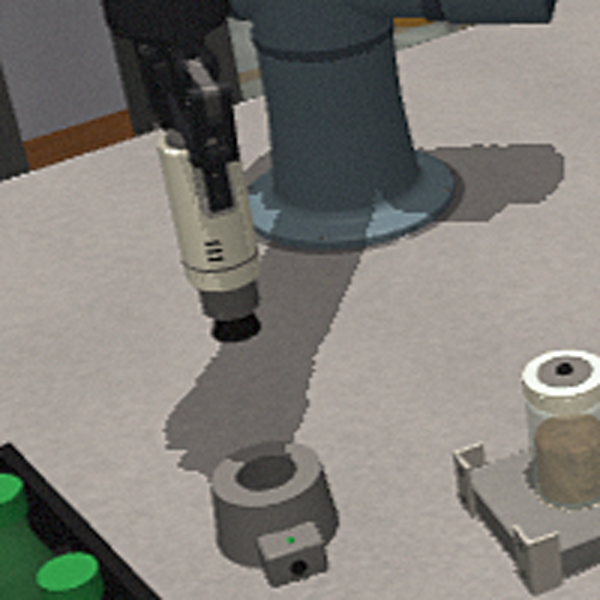

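The pump is out of the dock and held upright; the cup is at crop (237,330), i.e. scene (149,240). I check its offset from the TCP axis.

Run:
```python
from h import *
S=dict(np.load("s5.npz")); g=cv2.cvtColor(S["image"],cv2.COLOR_BGR2GRAY).astype(int)
for z in(.1825,.195,.215,.235): print(z,proj(S,[.4316,-.3289,z]).round(1))
for y in(206,212,218): print(y,g[y,118:164])
for y in(229,238,240): print(y,g[y,130:166])
for y in range(236,248): print(y,g[y,147:151])
```

```text
0.1825 [147.9 238.3]
0.195 [146.9 233.2]
0.215 [145.1 224.9]
0.235 [143.3 216.5]
206 [166 165 169 169 168 167 163 166 166 167 152 131 137 143 144 149 152 152
 154 139 152 139 131 131 131 127 129 127 125 120 125 118 115 109 120 117
  90  63  71 109 128 139  97  76  82  83]
212 [168 167 168 168 168 167 167 166 162 161 166 146 132 134 141 146 149 154
 155 160 166 151 150 147 143 142 135 129 127 122 123 122 119 114 108 123
 116  94 156 175 174 124  81  68  64  66]
218 [164 162 162 162 164 163 163 169 166 164 166 168 176 111 101 137 148 149
 151 155 158 161 144 137 140 137 132 134 135 120  94  58  78 112 122 114
 124 119 107 102 104 105 101 102  98  98]
229 [165 166 165 163 169 171 133  74  55  58  60  59  65  61  62  61  64  63
  58  60  57  59  55  53  46  43  64  96 105 100 101 102 100 105 102 101]
238 [168 167 165 165 167 171 165 166 163 169 152  72  12   3  18  22  17  17
  18  22  16  19  19  17  16   5  24 100 108 103 105  99 103 108 107 105]
240 [168 164 169 169 169 171 170 174 176 186 105  24   1  17  17  19  22  17
  18  16  19  15  12  11  15   6  73 107 108 107 109 109 105 103 108 107]
236 [42 32 25 11]
237 [ 7 19 14  9]
238 [17 18 22 16]
239 [14 15 15 24]
240 [17 18 16 19]
241 [23 17 12 12]
242 [24 16 14 17]
243 [21 14 24 41]
244 [ 93  90 112 115]
245 [112 109 108 109]
246 [103 107 109  97]
247 [103 107 107 105]
```

```bash
python3 -m inch '[{"translation":[0.01,0.006,0],"rotation":[0,0,0],"fingers":0.4},{"translation":[0.033,0.019,0],"rotation":[0,0,0],"fingers":0.4},{"translation":[0.06,0.035,0],"rotation":[0,0,0],"fingers":0.4},{"translation":[0.09,0.0525,0],"rotation":[0,0,0],"fingers":0.4},{"translation":[0.12,0.07,0],"rotation":[0,0,0],"fingers":0.4},{"translation":[0.15,0.0875,0],"rotation":[0,0,0],"fingers":0.4},{"translation":[0.174,0.1015,0],"rotation":[0,0,0],"fingers":0.4},{"translation":[0.189,0.1105,0],"rotation":[0,0,0],"fingers":0.4},{"translation":[0.194,0.1137,0],"rotation":[0,0,0],"fingers":0.4},{"translation":[0.194,0.1137,0],"rotation":[0,0,0],"fingers":0.4}]'
python3 -m inch '[{"translation":[0,0,0.004],"rotation":[0,0,0],"fingers":0.4},{"translation":[0,0,0.01],"rotation":[0,0,0],"fingers":0.4},{"translation":[0,0,0.016],"rotation":[0,0,0],"fingers":0.4},{"translation":[0,0,0.022],"rotation":[0,0,0],"fingers":0.4},{"translation":[0,0,0.027],"rotation":[0,0,0],"fingers":0.4},{"translation":[0,0,0.031],"rotation":[0,0,0],"fingers":0.4},{"translation":[0,0,0.033],"rotation":[0,0,0],"fingers":0.4},{"translation":[0,0,0.033],"rotation":[0,0,0],"fingers":0.4},{"translation":[0,0,0.033],"rotation":[0,0,0],"fingers":0.4},{"translation":[0,0,0.033],"rotation":[0,0,0],"fingers":0.4}]'
python3 - <<'E'
from h import *
from station import vision,telemetry
S=vision.snapshot("scene");np.savez("s6.npz",**S)
cv2.imwrite("pics/seat.png",cv2.resize(S["image"][190:290,210:310],(600,600),interpolation=cv2.INTER_CUBIC))
f=[]
for i in range(6): vision.snapshot("top"); f.append(telemetry.read_state()["force"][2])
print(np.round(f,2))
E
```

```text
time_s: 23.05
tcp_pos: [0.5767, -0.1575, 0.2804]
tool_rot: [-180.0, 0.1, 79.9]
force: [-0.5, -0.2, -2.7]
finger_gap: 0.049
finger_force: 47.0
time_s: 24.3
tcp_pos: [0.577, -0.1575, 0.248]
tool_rot: [179.9, 0.1, 79.9]
force: [0.2, 0.1, -3.5]
finger_gap: 0.0492
finger_force: 47.0
[-2.39 -3.42 -2.97 -3.48 -3.17 -2.33]
```

View pics/seat.png

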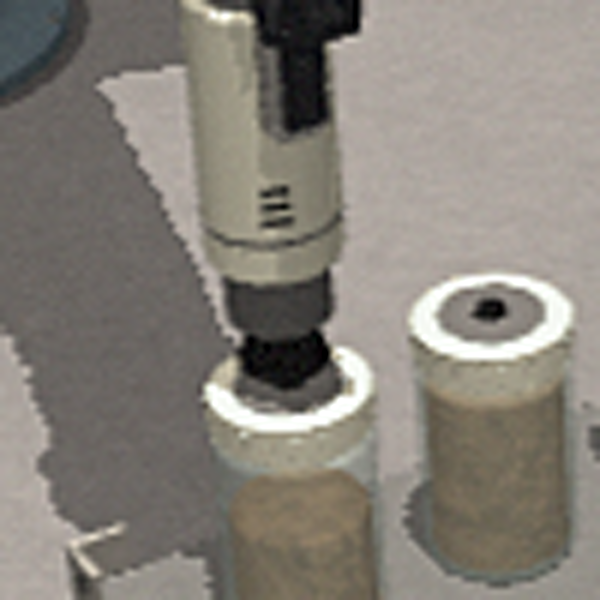

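The cup hangs just above the lid, centred: cup centre at crop x≈285 against lid centre x≈289, and perspective closes the gap as it goes down. Lowering toward contact.

```bash
cat > f.py <<'E'
from station import vision,telemetry
import numpy as np
f=[];z=[]
for i in range(8): vision.snapshot("top"); s=telemetry.read_state(); f.append(s["force"]); z.append(s["tcp_pos"])
print(np.mean(f,0).round(2),np.mean(z,0).round(4))
E
python3 -m inch '[{"translation":[0,0,0.001],"rotation":[0,0,0],"fingers":0.4},{"translation":[0,0,0.002],"rotation":[0,0,0],"fingers":0.4},{"translation":[0,0,0.004],"rotation":[0,0,0],"fingers":0.4},{"translation":[0,0,0.006],"rotation":[0,0,0],"fingers":0.4},{"translation":[0,0,0.007],"rotation":[0,0,0],"fingers":0.4},{"translation":[0,0,0.008],"rotation":[0,0,0],"fingers":0.4},{"translation":[0,0,0.009],"rotation":[0,0,0],"fingers":0.4},{"translation":[0,0,0.01],"rotation":[0,0,0],"fingers":0.4},{"translation":[0,0,0.01],"rotation":[0,0,0],"fingers":0.4},{"translation":[0,0,0.01],"rotation":[0,0,0],"fingers":0.4}]'
python3 f.py
```

```text
time_s: 25.9
tcp_pos: [0.5769, -0.1575, 0.2378]
tool_rot: [180.0, 0.1, 79.9]
force: [-0.1, 0.8, -2.5]
finger_gap: 0.0496
finger_force: 47.0
[ 0.08  0.04 -2.51] [ 0.5769 -0.1575  0.2378]
```

```bash
python3 -m inch '[{"translation":[0,0,0.0004],"rotation":[0,0,0],"fingers":0.4},{"translation":[0,0,0.0008],"rotation":[0,0,0],"fingers":0.4},{"translation":[0,0,0.0012],"rotation":[0,0,0],"fingers":0.4},{"translation":[0,0,0.0016],"rotation":[0,0,0],"fingers":0.4},{"translation":[0,0,0.002],"rotation":[0,0,0],"fingers":0.4},{"translation":[0,0,0.0025],"rotation":[0,0,0],"fingers":0.4},{"translation":[0,0,0.003],"rotation":[0,0,0],"fingers":0.4},{"translation":[0,0,0.003],"rotation":[0,0,0],"fingers":0.4},{"translation":[0,0,0.003],"rotation":[0,0,0],"fingers":0.4},{"translation":[0,0,0.003],"rotation":[0,0,0],"fingers":0.4}]'
python3 f.py; python3 f.py
```

```text
time_s: 27.55
tcp_pos: [0.5769, -0.1575, 0.2348]
tool_rot: [180.0, 0.1, 79.9]
force: [-0.4, 0.2, -0.6]
finger_gap: 0.0491
finger_force: 47.0
[-0.42  0.21 -0.78] [ 0.5769 -0.1575  0.2348]
[-0.39 -0.01 -1.39] [ 0.5769 -0.1575  0.2347]
```

```bash
python3 -m inch '[{"translation":[0,0,0.0003],"rotation":[0,0,0],"fingers":0.4},{"translation":[0,0,0.0006],"rotation":[0,0,0],"fingers":0.4},{"translation":[0,0,0.0009],"rotation":[0,0,0],"fingers":0.4},{"translation":[0,0,0.0012],"rotation":[0,0,0],"fingers":0.4},{"translation":[0,0,0.0015],"rotation":[0,0,0],"fingers":0.4},{"translation":[0,0,0.0018],"rotation":[0,0,0],"fingers":0.4},{"translation":[0,0,0.002],"rotation":[0,0,0],"fingers":0.4},{"translation":[0,0,0.002],"rotation":[0,0,0],"fingers":0.4},{"translation":[0,0,0.002],"rotation":[0,0,0],"fingers":0.4},{"translation":[0,0,0.002],"rotation":[0,0,0],"fingers":0.4}]'
python3 f.py; python3 f.py; python3 f.py
python3 - <<'E'
from h import *
from station import vision
S=vision.snapshot("scene")
cv2.imwrite("pics/end.png",cv2.resize(S["image"][190:290,210:310],(600,600),interpolation=cv2.INTER_CUBIC))
E
```

```text
time_s: 29.6
tcp_pos: [0.5769, -0.1575, 0.2328]
tool_rot: [180.0, 0.1, 79.9]
force: [-0.7, 0.6, -0.3]
finger_gap: 0.0491
finger_force: 47.0
[-0.89  0.39  0.11] [ 0.5769 -0.1575  0.2328]
[-0.68 -0.25  0.28] [ 0.5769 -0.1575  0.2328]
[-0.65  0.    0.65] [ 0.5769 -0.1575  0.2327]
```

View pics/end.png

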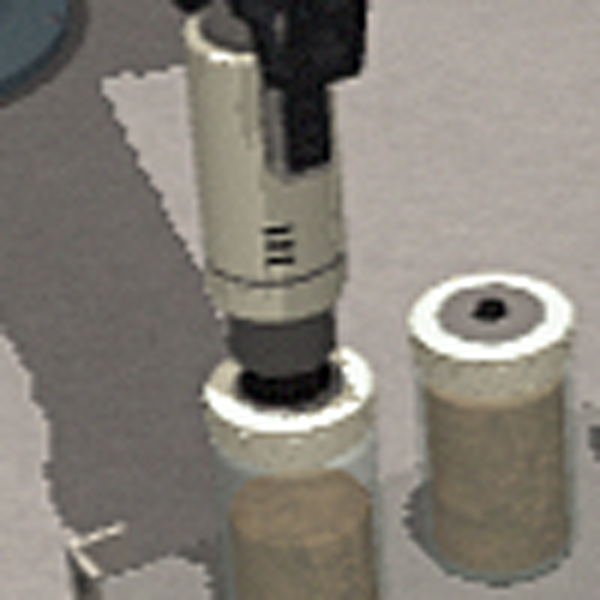

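The cup sits all round the valve, centred on the lid (crop x≈288 for both). The force change of about 3.2 N means it is squeezed about 5 mm, or half way, so I hand in.

```bash
python3 -c "
from station import ticket
print(ticket.finish_job())"
```

```text
the job is handed in; nothing more can be done
None
```

The jar is back upright on its ring, in line with its neighbours, and the pump is held upright on its lid with the cup seated round the valve and squeezed about half way (about 3.2 N); I handed the job in at about 31 s of the 58 s allowed, and no verdict was returned.

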